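# Press the braced square into a racked weaving frame and hold it

### The arm

A 6-joint arm with a two-finger parallel gripper is mounted at the origin on the work surface. World frame = base frame: x ahead of the robot, y to its left, z up, the work surface at z = 0. Lengths are in m, angles in rad, forces in N, time in s.
With the tool pointing down it reaches from about 0.375 to 0.9 m from the base axis. Payload 3.1 kg.
Tool frame: the origin (TCP) lies midway between the tips of the shut fingers; the grasp point (between the pads) lies 19 mm behind it (manip.hold_point_z is the distance from the TCP to the grasp point, in m); z points along the fingers, y is the direction in which the jaws open and shut (so a half turn about z gives the same grasp; the last joint's range is limited). The gripper opens to 85 mm and grips with 20 to 120 N. Pads are 22 mm wide; open, the fingers measure 114 mm over their backs; the gripper's body (76 mm by 85 mm) begins 54 mm behind the grasp point. The pads swing forward as they close: fully open they stand 13 mm farther back than shut.
Start: joints at [0.955, 0.527, 1.433, -0, 1.181, -0.178], TCP at [0.265, 0.566, 0.21] pointing down, gripper open.
Joint ranges: [-3.08, 3.08], [-0.75, 2.2], [0.22, 2.44], [-1.43, 4.57], [0, 2.65], [-2.85, 2.85]. Speed limits (rad/s): [2.79, 2.79, 3.14, 3.14, 3.14, 3.14].

### API

Orientations are given as a unit quaternion [x, y, z, w].
In Python, from station import manip gives the robot as it stands.
- The arm moves only by the tool drive_tool, never from a script. Its argument "motion" is one flat list of numbers, 7 for each row, row after row: the shift along the tool's x, y, z in mm, then the turn, a rotation vector about the tool's x, y, z in degrees, then the finger opening in mm, from 0 to 85.4. A call has 1 to 8 rows; each row is the pose to reach, as a shift and turn from the pose measured when the call began, along the tool's axes at that moment; what a row does not reach only later rows make up. A row lasts 1/8 s, in which the tool goes at most 62.5 mm and 10.7 degrees, less where a joint would pass 70% of its speed; a pose out of reach is approached as far as the arm can. A call with a gripper value outside its range is refused whole. The fingers move at their own pace and stop on an object; "force" is the grip in N (left out, the last holds). Time passes only in rows, so rows that repeat a pose let the fingers close. It gives the time, the measured TCP pose, the force and the opening at its end, in the units of the state.
- manip.sense(): the state, without advancing time (a new reading comes with each control period).
- manip.snapshot(name): name is "scene" or "top"; returns a dict with "color" (384x512x3 uint8, red, green, blue), "fx", "fy", "cx", "cy" (pixels), "view" (4x4, takes a point from world to camera coordinates). Camera axes: x right, y up, looking along -z (the intrinsics and any distortion apply to the point x, -y, -z); pixel columns grow to the right and rows downward; lengths in m; the calibration is good to about 2 mm. A picture is of the moment at which its call begins. There is no depth.
- manip.sign_off(): hands the job in, once; it reports no verdict.
The state is a dict: "t": time; "q": joint angles; "qd": joint speeds; "tau": joint torques, N m; "tcp_pos": TCP position; "tool_rot": TCP orientation; "force": force on the tool from outside, world axes, zero at the start; "ft_torque": the same for the moment, N m; "finger_gap": opening from 0.0 (shut) to 1.0 (fully open).
Only numpy, scipy, OpenCV 4.12 (cv2) and the standard library are available. Lean on these libraries where they do the work, as an engineer would, in place of code of your own. Each camera call takes 0.05 s, during which the arm holds its last target.

### The job

The freshly glued weaving frame on the gluing board has racked out of square. Take the braced metal square out of the parts tray, lay it flat on the board inside the frame and press it firmly into the tight corner between the clamped rail and the side bar until both its outer faces lie flush along them and the frame is pushed square. Finish while the gripper is still holding the square pressed into that corner (the frame springs back if you let go), and leave everything else where it is.

Things in the scene. Friction and masses are not known exactly. Their poses are not given: they have to be found in the camera images.
- square_grip (a point): Middle of the brace of the braced square (grip it here), at half height: bare aluminium L, 20 mm thick, 0.3 kg, flat in the tray. Legs 160 x 28 mm run along own +x and +y. Brace: bar 20 mm wide, 20 high, from leg end to leg end along own (-1, 1); grip across it, closing along (1, 1). Inner corner of the L 73 mm away along (-1, -1); nothing along (1, 1). z up.
- square_corner (a point): The square's outer corner, on its underside, where the two OUTER faces (planes own y = 0 and own x = 0) meet; 8 mm of the corner itself is notched away. Same axes as square_grip; square_grip lies at own (79.5, 79.5, 10) mm from here. Seated: own x along +y of point corner, own y along its -x.
- corner (a point): The inside corner to press into, on the white board's top face (15 mm above the bench, board screwed down), z up. Rail runs along +y: its inner face is x = 0, it lies at x > 0. When square, the side bar runs along -x: inner face y = 0, it lies at y < 0. Inside of the frame: -x, +y, 200 x 240 mm. All bars 28 wide, 24 mm high. Clamp knobs behind the rail reach 62 mm above the bench.
- rack (a joint): Angle (rad) of the side bar about its dowel, 14 mm outside the corner in x and y. 0 = square; negative = corner too tight, free end of the bar leaning into the frame. Starts at -0.13 to -0.05. The other bars follow as a parallelogram. Turning it square takes about 0.7 N m (4 to 9 N on the bar, plus rubbing); it springs back to about -0.04 if let go.
- rail: The clamped rail, light wood, 296 x 28 x 24 mm, on the frame's far side from the robot, fixed, held against a dark wooden fence by two steel straps with black knobs. Origin at the middle of its underside; runs along its own y.
- side_bar: The frame's right-hand bar as seen from the robot, light wood, 256 x 28 x 24 mm; the square's second face presses on it. Origin on its underside at the dowel; the bar runs along its own -x and turns with joint rack.
- tray: Plywood tray, 240 (x) x 330 (y) x 42 mm, walls and floor 6 mm, heavy, does not move. Origin at the middle of its underside. One large compartment 228 x 218 mm on its own -y side, centred at y = -0.050, holds the square; two small ones on the +y side hold glue blocks and dowels.
- glue_bottle: Closed white bottle, 60 mm across, 130 mm tall, standing on the bench beyond the work. Leave it alone.
- block0: Small wooden glue block, 22 x 45 x 22 mm, in a small compartment of the tray. Leave it alone.
- block1: Second glue block, the same. Leave it alone.
Not all that is in view belongs to the job. Of the things like the part that bears square_grip, leave any that is purple; of the rest the larger one is meant.

How it is judged:
On the way:
1. the square is lifted clear of the tray in the gripper (height (world z) of square_grip above 0.06 m and contact force between the fingers and square above 2 N), for 0.2 s.
At the end, for the whole second after the job is handed in: The gripper still holds the square flat (within 6 mm of the board), pressing over 1 N on both rail and side bar, faces parallel within 0.02 rad, its outer corner within 3 mm of the inside corner in x and y, and the frame square within 0.015 rad; nothing else moved over 30 mm (value of joint rack between -0.015 and 0.015 rad and contact force between square and rail above 1 N and contact force between square and side_bar above 1 N and contact force between the fingers and square above 2 N and angle between the x axis of square_grip and the y axis of rail, either way round below 0.02 rad and angle between the y axis of square_grip and the x axis of side_bar, either way round below 0.02 rad and angle between square_grip's own z axis and vertical below 0.06 rad and x of square_corner in the frame of corner between -0.003 and 0.003 m and y of square_corner in the frame of corner between -0.003 and 0.003 m and z of square_corner in the frame of corner below 0.006 m); the arm keeps its last pose, push and grip.
It fails at once if the glue bottle is moved or tipped (distance of glue_bottle from where it was at the start of the episode above 0.03 m or angle between glue_bottle's own z axis and vertical above 0.4 rad).
It fails at once if a glue block is taken out or thrown about (distance of any of block0, block1 from where it was at the start of the episode above 0.03 m).
It fails at once if the side bar is forced far past square (value of joint rack above 0.04 rad).
It also fails if it takes over 61 s, if anything falls off the work surface, if the arm or the gripper's body presses on something with over 40 N, if the wrist force passes 120 N, or if a joint passes its speed limit or range.

## Working session

There is one attempt and no reset: what is moved stays moved. The work goes in short steps, Python scripts to look and compute and a tool call to move; the robot and the scene stay as the last step left them, time stands still between calls to the robot, and variables do not carry over. Pictures are saved under pics/ and viewed, and the job is handed in when it is done.

Besides the shell and the picture viewer there is one more tool, called as a command line: name --argument value ..., lists and objects as JSON in quotes. drive_tool: Moves the arm, as the interface text tells. Its arguments: {"type":"object","properties":{"motion":{"type":"array","items":{"type":"number"}},"force":{"type":"number"}},"required":["motion"]}

```bash
mkdir -p pics; ls; python3 - <<'E'
from station import manip
import cv2,json,numpy as np
s=manip.sense();print({k:np.round(v,3).tolist() for k,v in s.items()})
for n in("scene","top"):
    d=manip.snapshot(n);cv2.imwrite(f"pics/{n}0.png",d["color"][:,:,::-1])
    print(n,{k:(np.round(v,4).tolist()) for k,v in d.items() if k!="color"})
    np.savez(f"pics/{n}0.npz",**d)
E
```

```text
pics
{'t': 0.0, 'q': [0.954, 0.528, 1.434, 0.0, 1.181, -0.179], 'qd': [0.0, 0.0, 0.001, 0.0, -0.0, 0.001], 'tau': [-0.001, -44.235, -17.802, -0.0, 0.008, 0.0], 'tcp_pos': [0.265, 0.565, 0.209], 'tool_rot': [0.217, 0.976, -0.001, -0.0], 'force': [0.551, 0.114, -0.497], 'ft_torque': [0.021, 0.013, 0.022], 'finger_gap': 0.996}
scene {'fx': 457.8417, 'fy': 457.8417, 'cx': 249.8936, 'cy': 187.0719, 'view': [[-0.344, 0.939, -0.0005, 0.1975], [-0.7477, -0.2736, 0.6051, 0.3829], [0.568, 0.2085, 0.7962, -1.5211], [0.0, 0.0, 0.0, 1.0]]}
top {'fx': 368.3114, 'fy': 368.3114, 'cx': 256.1142, 'cy': 191.0215, 'view': [[0.0156, -0.9995, -0.0272, 0.0216], [0.9864, 0.0109, 0.1643, -0.5503], [-0.1639, -0.0294, 0.986, -0.8834], [0.0, 0.0, 0.0, 1.0]]}
```

View pics/scene0.png

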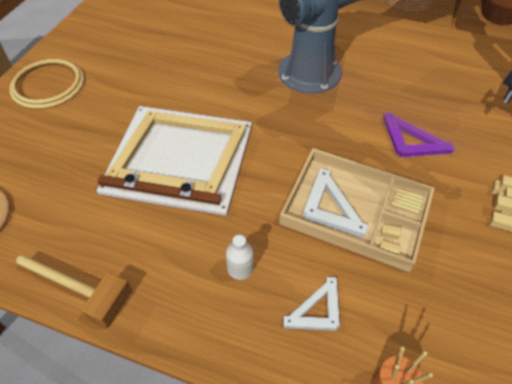

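View pics/top0.png

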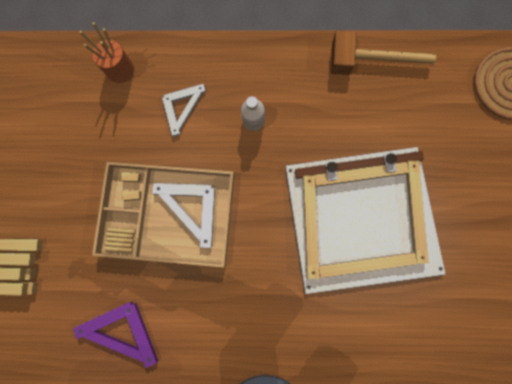

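```bash
python3 - <<'E'
import cv2
i=cv2.imread("pics/top0.png")
cv2.imwrite("pics/c1.png",cv2.resize(i[155:275,90:240],None,fx=5,fy=5,interpolation=cv2.INTER_CUBIC))
cv2.imwrite("pics/c2.png",cv2.resize(i[140:298,282:447],None,fx=3.75,fy=3.75,interpolation=cv2.INTER_CUBIC))
cv2.imwrite("pics/c3.png",cv2.resize(i[150:200,380:440],None,fx=12,fy=12,interpolation=cv2.INTER_CUBIC))
E
```

```text
(no output)
```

View pics/c1.png

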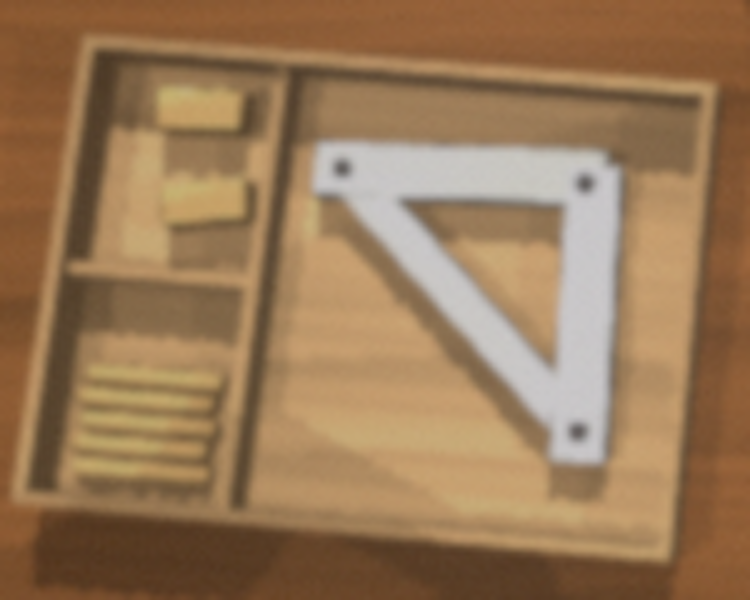

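View pics/c2.png

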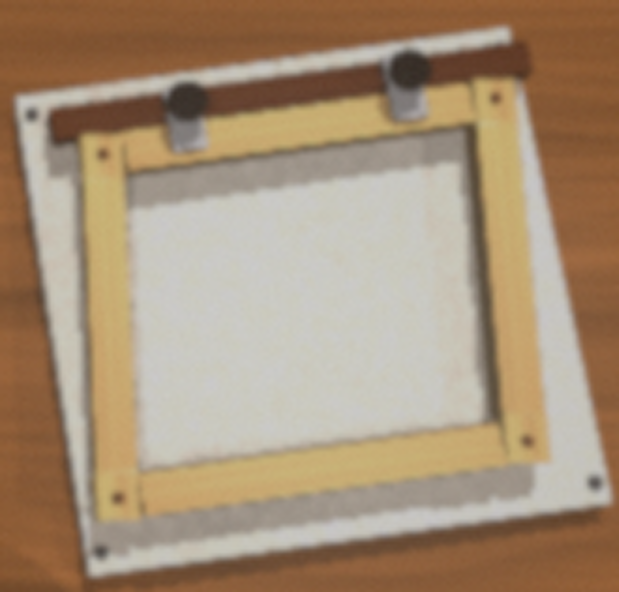

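View pics/c3.png

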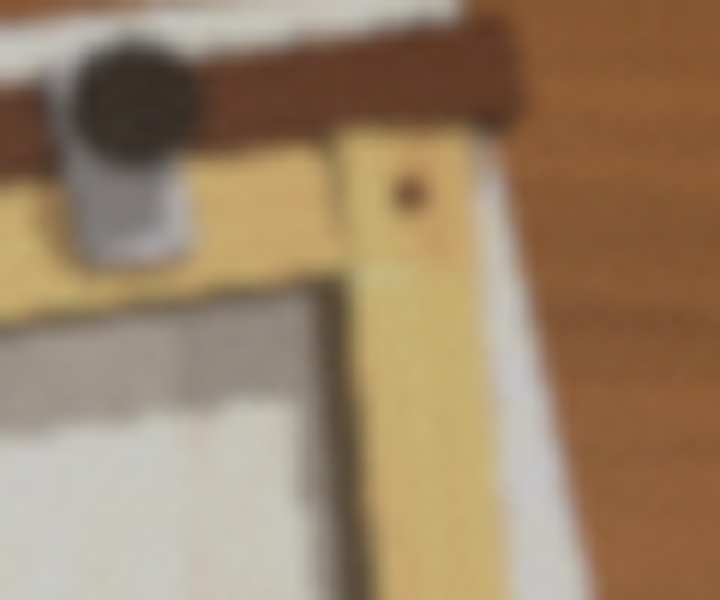

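```bash
cat > h.py <<'E'
import numpy as np,cv2
from scipy.optimize import minimize
def proj(d,P):
    P=np.atleast_2d(P);V=d["view"];c=P@V[:3,:3].T+V[:3,3]
    return np.c_[d["cx"]+d["fx"]*c[:,0]/-c[:,2], d["cy"]+d["fy"]*(-c[:,1])/-c[:,2]]
def ray(d,uv,z):
    uv=np.atleast_2d(uv).astype(float);V=d["view"];R=V[:3,:3];o=-R.T@V[:3,3]
    r=np.c_[(uv[:,0]-d["cx"])/d["fx"],-(uv[:,1]-d["cy"])/d["fy"],-np.ones(len(uv))]@R
    return o+r*((z-o[2])/r[:,2])[:,None]
S=0.160;W=.028;n=.008
b=.0141421
bars=[np.array([[n,0],[S,0],[S,W],[0,W],[0,n]]),np.array([[0,n],[n,0],[W,0],[W,S],[0,S]])]
# brace: centreline through (79.5,79.5) along (-1,1), 20 wide
c=np.array([.0795,.0795]);u=np.array([-1,1])/2**.5;v=np.array([1,1])/2**.5
L=.085
bars.append(np.array([c+u*L+v*.01,c+u*L-v*.01,c-u*L-v*.01,c-u*L+v*.01]))
K=8
def mask(d,x,y,th,z0,h,box,polys=bars,scale=1):
    x0,y0,x1,y1=box;m=np.zeros(((y1-y0)*K,(x1-x0)*K),np.uint8)
    R=np.array([[np.cos(th),-np.sin(th)],[np.sin(th),np.cos(th)]])
    for p in polys:
        q=p@R.T*scale+[x,y]
        P=np.r_[np.c_[q,np.full(len(q),z0)],np.c_[q,np.full(len(q),z0+h)]]
        a=(proj(d,P)+.5-[x0,y0])*K
        cv2.fillConvexPoly(m,cv2.convexHull(np.round(a*16-8).astype(np.int32)),255,shift=4)
    return cv2.resize(m,(x1-x0,y1-y0),interpolation=cv2.INTER_AREA)/255.
E
python3 - <<'E'
from h import *
T=dict(np.load("pics/top0.npz"));C=dict(np.load("pics/scene0.npz"))
# rough points
cr=lambda p:np.array(p)/5+[90,155]-.4
for p in([314,140],[605,150],[622,168],[605,463],[450,315]):print(p,ray(T,cr(p),.026)[0].round(4))
def soft(d,box):
    x0,y0,x1,y1=box;i=cv2.cvtColor(d["color"][y0:y1,x0:x1],cv2.COLOR_RGB2HSV).astype(float)
    return np.clip((60-i[...,1])/60+0,0,1)*(i[...,2]>90), i
for nm,d,box in(("top",T,(148,178,218,252)),("scene",C,(298,164,372,240))):
    i=d["color"][box[1]:box[3],box[0]:box[2]].astype(float)
    f=(i[...,2]-.62*i[...,0])      # blue vs red: white vs wood
    bg=np.percentile(f,20);fg=np.percentile(f,95);t=np.clip((f-bg)/(fg-bg),0,1)
    print(nm,bg,fg)
    best=None
    p0=ray(T,cr([620,150]),.026)[0]
    for dth in(-.1,0,.1):
        r=minimize(lambda p:((mask(d,p[0],p[1],p[2],.006,.02,box)-t)**2).sum(),[p0[0],p0[1],1.57+dth],method="Nelder-Mead",options=dict(initial_simplex=np.array([p0[0],p0[1],1.57+dth])+np.array([[0,0,0],[.006,0,0],[0,.006,0],[0,0,.06]]),xatol=1e-5,fatol=1e-4))
        print(r.x.round(4),round(r.fun,2),t.sum())
        if best is None or r.fun<best.fun:best=r
    m=mask(d,*best.x,.006,.02,box)
    o=np.hstack([t,m,abs(t-m)]);cv2.imwrite(f"pics/fit_{nm}.png",cv2.resize((o*255).astype(np.uint8),None,fx=3.4,fy=3.4,interpolation=0))
    R=np.array([[np.cos(best.x[2]),-np.sin(best.x[2])],[np.sin(best.x[2]),np.cos(best.x[2])]])
    print("grip",R@[.0795,.0795]+best.x[:2])
E
```

```text
[314, 140] [0.5725 0.3004 0.026 ]
[605, 150] [0.5688 0.1479 0.026 ]
[622, 168] [0.5595 0.1387 0.026 ]
[605, 463] [0.4084 0.1421 0.026 ]
[450, 315] [0.4821 0.2245 0.026 ]
top -10.760000000000005 75.0
[0.5688 0.1402 1.5447] 52.9 1765.0482742537315
[0.5689 0.1401 1.5442] 53.28 1765.0482742537315
[0.5688 0.1402 1.545 ] 52.99 1765.0482742537315
grip [0.49141464 0.22172898]
scene -2.4599999999999937 82.32
[0.5691 0.1383 1.5489] 52.29 1888.8443029016278
[0.5691 0.1384 1.5478] 52.17 1888.8443029016278
[0.569  0.1383 1.5474] 52.03 1888.8443029016278
grip [0.49137005 0.2196652 ]
```

View pics/fit_top.png

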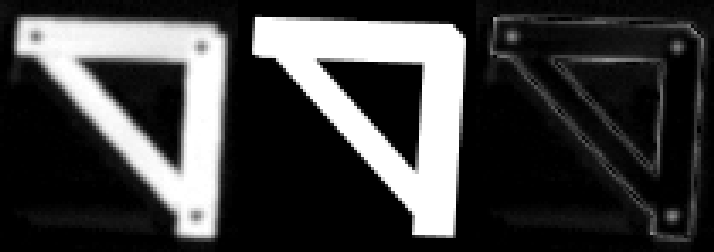

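View pics/fit_scene.png

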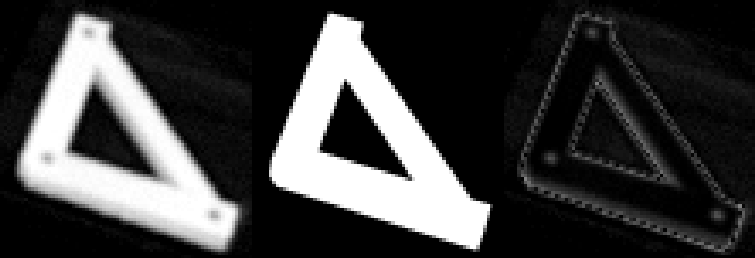

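```bash
python3 - <<'E'
from h import *
T=dict(np.load("pics/top0.npz"));C=dict(np.load("pics/scene0.npz"))
print("cams",-T["view"][:3,:3].T@T["view"][:3,3],-C["view"][:3,:3].T@C["view"][:3,3])
i=cv2.resize(C["color"][100:222,92:260],None,fx=4.5,fy=4.5,interpolation=cv2.INTER_CUBIC);cv2.imwrite("pics/c4.png",i[:,:,::-1])
c2=lambda p:np.array(p)/3.75+[282,140]-.37
D={}
for n,p in dict(A=(495,97),B=(103,153),Cc=(118,497),Dd=(527,441)).items():
    D[n]=ray(T,c2(p),.039)[0];print(n,D[n].round(4))
for a,b in("A B","A Dd","B Cc","Cc Dd") and [("A","B"),("A","Dd"),("B","Cc"),("Cc","Dd")]:
    v=D[b]-D[a];print(a,b,np.linalg.norm(v).round(4),np.degrees(np.arctan2(v[1],v[0])).round(2))
c3=lambda p:np.array(p)/12+[380,150]-.46
for p in((0,325),(335,280),(345,285),(375,600)):print(p,ray(T,c3(p),.039)[0].round(4))
E
```

```text
cams [0.39768664 0.00159058 0.96202062] [1.2182744  0.23649841 0.9794672 ]
A [ 0.6213 -0.3702  0.039 ]
B [ 0.5799 -0.1053  0.039 ]
Cc [ 0.3518 -0.1132  0.039 ]
Dd [ 0.3919 -0.3784  0.039 ]
A B 0.2682 98.87
A Dd 0.2295 -177.95
B Cc 0.2282 -178.01
Cc Dd 0.2683 -81.4
(0, 325) [ 0.5915 -0.2833  0.039 ]
(335, 280) [ 0.6019 -0.3537  0.039 ]
(345, 285) [ 0.6009 -0.3558  0.039 ]
(375, 600) [ 0.5338 -0.3585  0.039 ]
```

View pics/c4.png

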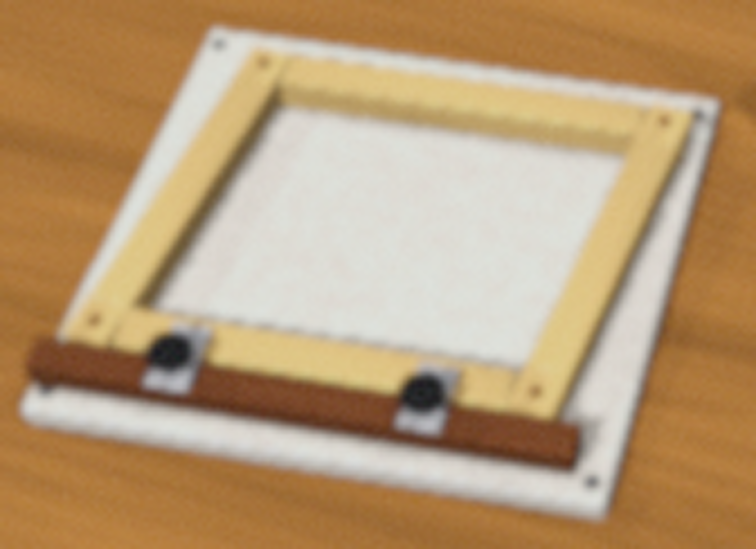

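```bash
python3 - <<'E'
from h import *
from scipy.optimize import least_squares
T=dict(np.load("pics/top0.npz"));C=dict(np.load("pics/scene0.npz"))
t=np.array([(495,97),(103,153),(118,497),(527,441)])/3.75+[282,140]-.37
s=np.array([(93,319),(536,391),(663,120),(263,62)])/4.5+[92,100]-.39
def model(p):
    x,y,ph,r=p;c,si=np.cos,np.sin
    Y=np.array([-si(ph),c(ph)]);X=-np.array([c(ph+r),si(ph+r)])
    A=np.array([x,y])+.014*np.array([c(ph),si(ph)])-.014*Y
    q=np.array([A,A+.268*Y,A+.268*Y+.228*X,A+.228*X]);return np.c_[q,np.full(4,.039)]
for nm,sel in(("top",[(T,t)]),("scene",[(C,s)]),("both",[(T,t),(C,s)])):
    r=least_squares(lambda p:np.concatenate([(proj(d,model(p))-m).ravel() for d,m in sel]),[.6,-.35,.15,-.1])
    print(nm,r.x.round(4),"rms px",np.sqrt((r.fun**2).mean()).round(2), r.fun.round(1))
E
```

```text
top [ 0.6045 -0.3585  0.1523 -0.1168] rms px 0.15 [ 0.   0.3  0.   0.   0.1 -0.  -0.1 -0.3]
scene [ 0.6049 -0.3593  0.1519 -0.1156] rms px 0.14 [ 0.3  0.  -0.2 -0.1  0.1  0.  -0.1  0. ]
both [ 0.6047 -0.3589  0.1523 -0.1168] rms px 0.2 [ 0.2  0.2  0.2 -0.   0.2 -0.1  0.1 -0.4  0.4  0.  -0.  -0.1  0.3  0.
  0.1  0.1]
```

```bash
cat > mv.py <<'E'
import sys,numpy as np
from scipy.spatial.transform import Rotation as Ro
from station import manip
def go(x,y,z,yawdeg):
    s=manip.sense();R=Ro.from_quat(s["tool_rot"]);a=np.radians(yawdeg)
    Rt=Ro.from_matrix(np.array([[np.cos(a),np.sin(a),0],[np.sin(a),-np.cos(a),0],[0,0,-1.]]))
    d=R.inv().apply(np.array([x,y,z])-s["tcp_pos"])*1000
    m=R.as_matrix();print("t",round(s["t"],2),"tcp",np.round(s["tcp_pos"],4),"yaw",np.degrees(np.arctan2(m[1,0],m[0,0])).round(2),"tilt",np.degrees(np.arccos(-m[2,2])).round(2),"F",np.round(s["force"],1),"gap",round(s["finger_gap"]*85.4,1))
    print("shift",d.round(1),"turn",np.degrees((R.inv()*Rt).as_rotvec()).round(2))
if __name__=="__main__":
    from station import manip
    print(manip.hold_point_z); go(*map(float,sys.argv[1:]))
E
python3 mv.py .4914 .2207 .11 43.6
```

```text
0.0187
t 0.1 tcp [0.2646 0.5655 0.2088] yaw 154.92 tilt 0.11 F [0.6 0.4 0.6] gap 85.0
shift [-351.7 -215.9   99.1] turn [-9.0000e-02  1.0000e-01  1.1132e+02]
```

drive_tool --motion '[-352,-216,99,0,0,111.3,55,-352,-216,99,0,0,111.3,55,-352,-216,99,0,0,111.3,55,-352,-216,99,0,0,111.3,55,-352,-216,99,0,0,111.3,55,-352,-216,99,0,0,111.3,55,-352,-216,99,0,0,111.3,55,-352,-216,99,0,0,111.3,55]' --force 40

```text
t: 1.1
tcp_pos: [0.4935, 0.2172, 0.1089]
tool_rot: [0.828, 0.561, -0.001, 0.0]
force: [-0.7, 0.3, 1.0]
finger_gap: 0.648
```

```bash
python3 mv.py .4914 .2207 .06 43.6
```

```text
0.0187
t 1.1 tcp [0.4935 0.2172 0.1089] yaw 68.3 tilt 0.16 F [-0.7  0.3  1. ] gap 55.4
shift [ 2.6 -3.2 48.9] turn [-0.    0.16 24.7 ]
```

drive_tool --motion '[2.6,-3.2,20,0,0.15,24.7,55,2.6,-3.2,40,0,0.15,24.7,55,2.6,-3.2,49,0,0.15,24.7,55,2.6,-3.2,49,0,0.15,24.7,55]'

```text
t: 1.6
tcp_pos: [0.4906, 0.2204, 0.0589]
tool_rot: [0.928, 0.372, -0.001, -0.0]
force: [-0.0, 0.8, 0.2]
finger_gap: 0.645
```

```bash
python3 mv.py .4914 .2207 .010 43.6; python3 - <<'E'
from h import *
from station import manip
for n in("scene","top"):
    d=manip.snapshot(n);b=(155,275,90,240) if n=="top" else (130,250,280,430)
    cv2.imwrite(f"pics/g_{n}.png",cv2.resize(d["color"][b[0]:b[1],b[2]:b[3],::-1],None,fx=5,fy=5,interpolation=cv2.INTER_CUBIC))
E
```

```text
0.0187
t 1.6 tcp [0.4906 0.2204 0.0589] yaw 43.64 tilt 0.15 F [-0.   0.8  0.2] gap 55.0
shift [ 0.9  0.4 48.9] turn [-0.08  0.13  0.04]
```

View pics/g_scene.png

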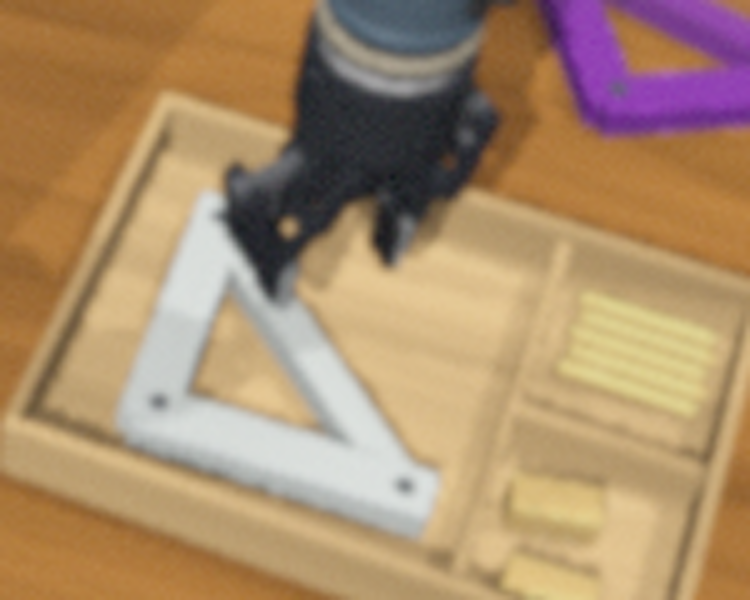

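View pics/g_top.png

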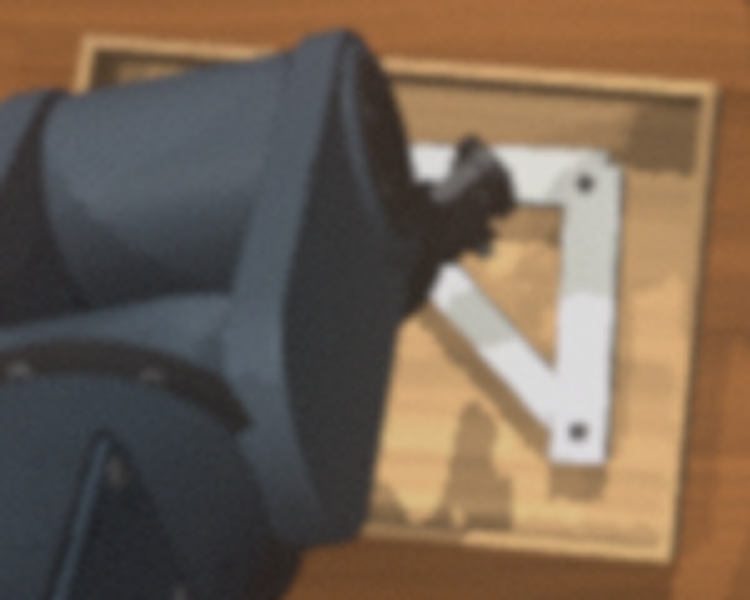

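Scene view: the two fingers (tips near crop pixels 275,295 and 390,255) are above the brace, and the jaw direction is across it. Going down.

drive_tool --motion '[1,0.4,20,-0.08,0.13,0,55,1,0.4,38,-0.08,0.13,0,55,1,0.4,49,-0.08,0.13,0,55,1,0.4,49,-0.08,0.13,0,55]'

```text
t: 2.2
tcp_pos: [0.4922, 0.221, 0.0106]
tool_rot: [0.928, 0.372, 0.001, 0.0]
force: [-0.3, -0.3, -0.1]
finger_gap: 0.641
```

```bash
python3 mv.py .4914 .2207 .010 43.6; python3 - <<'E'
from h import *
from station import manip
for n in("scene",):
    d=manip.snapshot(n);b=(130,250,280,430)
    cv2.imwrite(f"pics/g2_{n}.png",cv2.resize(d["color"][b[0]:b[1],b[2]:b[3],::-1],None,fx=5,fy=5,interpolation=cv2.INTER_CUBIC))
E
```

```text
0.0187
t 2.2 tcp [0.4922 0.221  0.0106] yaw 43.69 tilt 0.09 F [-0.3 -0.3 -0.1] gap 54.7
shift [-0.8 -0.3  0.6] turn [ 0.05 -0.07  0.09]
```

View pics/g2_scene.png

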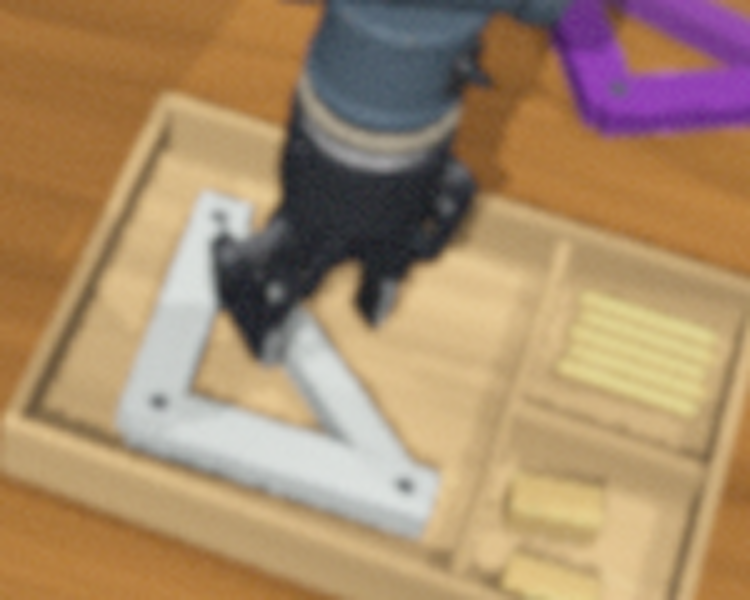

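The brace lies between the fingers (tips at crop pixels 265,355 and 375,320). Closing now.

drive_tool --motion '[0,0,0,0,0,0,0,0,0,0,0,0,0,0,0,0,0,0,0,0,0,0,0,0,0,0,0,0,0,0,0,0,0,0,0,0,0,0,0,0,0,0]' --force 90

```text
t: 3.0
tcp_pos: [0.4926, 0.2211, 0.0111]
tool_rot: [0.928, 0.372, 0.001, 0.0]
force: [-0.0, -0.2, 0.5]
finger_gap: -0.002
```

```bash
python3 mv.py .4914 .2207 .130 43.6
```

```text
0.0187
t 3.0 tcp [0.4926 0.2211 0.0111] yaw 43.68 tilt 0.14 F [-0.  -0.2  0.5] gap -0.2
shift [  -0.9   -0.3 -118.9] turn [ 0.08 -0.12  0.08]
```

```bash
python3 - <<'E'
from h import *
from station import manip
for n in("scene","top"):
    d=manip.snapshot(n);b=(155,275,90,240) if n=="top" else (130,250,280,430)
    np.savez(f"pics/{n}1.npz",**d)
    cv2.imwrite(f"pics/g3_{n}.png",cv2.resize(d["color"][b[0]:b[1],b[2]:b[3],::-1],None,fx=5,fy=5,interpolation=cv2.INTER_CUBIC))
E
```

```text
(no output)
```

View pics/g3_scene.png

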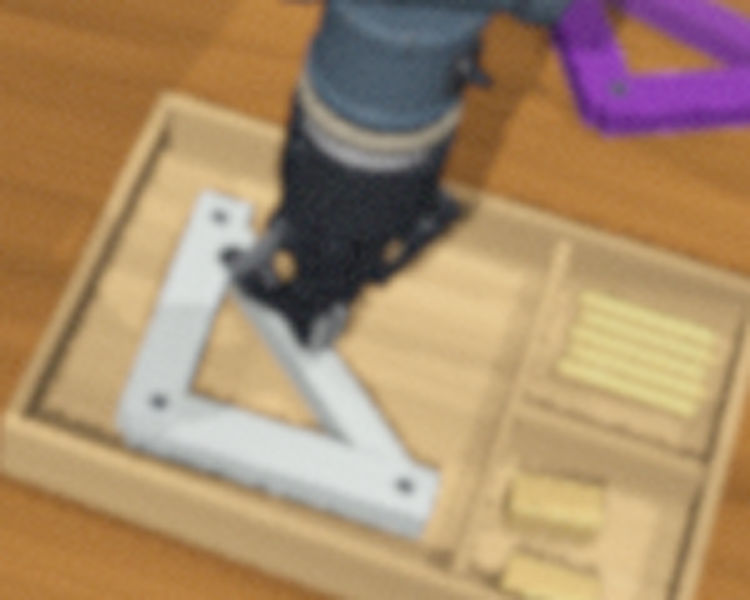

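View pics/g3_top.png

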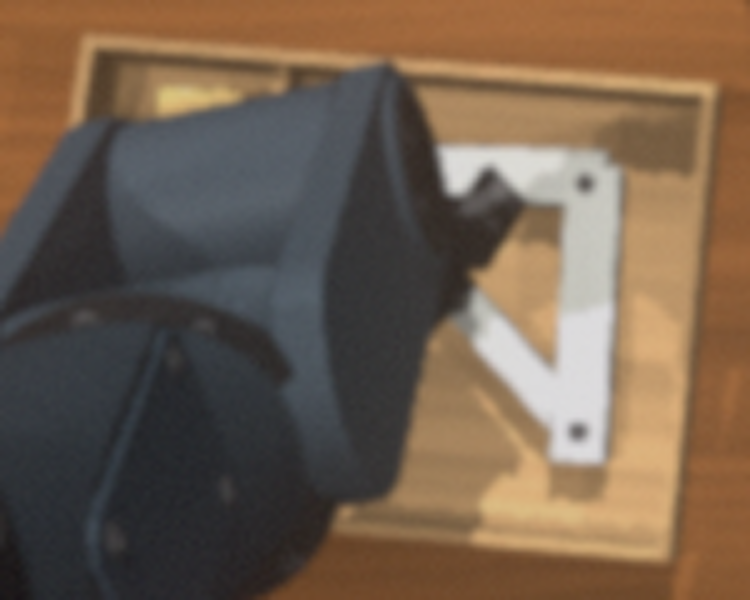

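```bash
python3 - <<'E'
from h import *
C=dict(np.load("pics/scene1.npz"))
for z in(.0111,.026,.035,.04,.05):print(z,(proj(C,[.4926,.2211,z])[0]-[280,130])*5)
for z in(.006,.016,.026):print(z,(proj(C,[.4914,.2207,z])[0]-[280,130])*5)
for z in(.011,.026,.035,.045):print(ray(C,np.array([313,347])/5+[280,130],z))
E
```

```text
0.0111 [304.14717936 360.89887061]
0.026 [308.72528734 344.08991824]
0.035 [311.53566289 333.77136108]
0.04 [313.11194166 327.98390588]
0.05 [316.29708437 316.28935602]
0.006 [302.3816052  364.58861791]
0.016 [305.41962033 353.4154695 ]
0.026 [308.49879582 342.09094237]
[[0.48224947 0.22337691 0.011     ]]
[[0.49364931 0.22358014 0.026     ]]
[[0.50048922 0.22370208 0.035     ]]
[[0.50808912 0.22383756 0.045     ]]
```

```bash
python3 - <<'E'
from h import *
C=dict(np.load("pics/scene1.npz"))
a=np.radians(43.69-90);u=np.array([np.cos(a),np.sin(a)])
for z in(.011,.02,.03,.04):
    for w in(.0275,-.0275):print(z,w,((proj(C,[*(np.array([.4922,.221])+u*w),z])[0]-[280,130])*5).round(0),end="  ")
    print()
cv2.imwrite("pics/z.png",cv2.resize(C["color"][168:212,320:370,::-1],None,fx=12,fy=12,interpolation=cv2.INTER_CUBIC))
E
```

```text
0.011 0.0275 [258. 378.]  0.011 -0.0275 [350. 343.]  
0.02 0.0275 [260. 368.]  0.02 -0.0275 [353. 333.]  
0.03 0.0275 [263. 356.]  0.03 -0.0275 [356. 322.]  
0.04 0.0275 [266. 345.]  0.04 -0.0275 [360. 310.]
```

View pics/z.png

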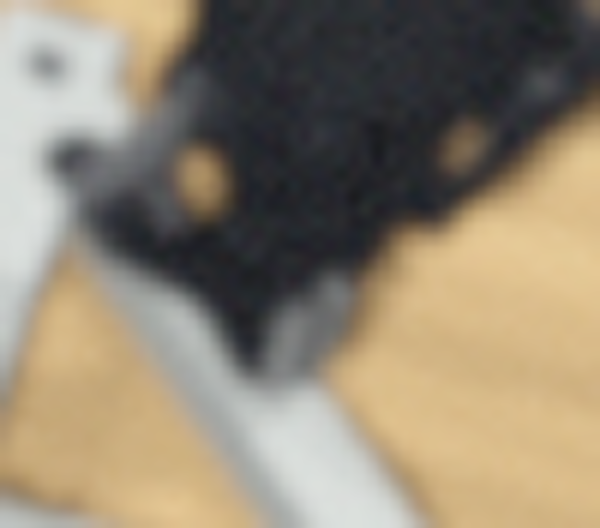

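drive_tool --motion '[-1,0,-15,0,-0.1,0,0,-1,0,-15,0,-0.1,0,50,-1,0,-15,0,-0.1,0,50,-1,0,-15,0,-0.1,0,50,-1,0,-5,0,-0.1,0,50,-1,0,0,0,-0.1,0,50,-1,0,0,0,-0.1,0,50]' --force 40

```text
t: 3.98
tcp_pos: [0.4912, 0.2203, 0.0101]
tool_rot: [0.928, 0.372, -0.001, 0.0]
force: [0.2, -0.6, -0.5]
finger_gap: 0.587
```

```bash
python3 mv.py .4914 .2207 .000 43.6
```

```text
0.0187
t 3.98 tcp [0.4912 0.2203 0.0101] yaw 43.68 tilt 0.08 F [ 0.2 -0.6 -0.5] gap 50.1
shift [ 0.4 -0.2 10.1] turn [0.02 0.07 0.08]
```

drive_tool --motion '[0.4,0,2,0,0,0,50,0.4,0,4,0,0,0,50,0.4,0,5,0,0,0,50,0.4,0,5,0,0,0,50]'

```text
t: 4.47
tcp_pos: [0.4915, 0.2205, 0.0051]
tool_rot: [0.928, 0.372, -0.001, 0.0]
force: [-0.4, -0.1, -0.3]
finger_gap: 0.586
```

```bash
python3 mv.py .4914 .2207 .000 43.6; python3 - <<'E'
from h import *
from station import manip
d=manip.snapshot("scene");np.savez(f"pics/scene2.npz",**d)
cv2.imwrite("pics/z2.png",cv2.resize(d["color"][160:220,310:380,::-1],None,fx=10,fy=10,interpolation=cv2.INTER_CUBIC))
E
```

```text
0.0187
t 4.47 tcp [0.4915 0.2205 0.0051] yaw 43.68 tilt 0.08 F [-0.4 -0.1 -0.3] gap 50.0
shift [ 0.  -0.2  5.1] turn [0.02 0.07 0.08]
```

View pics/z2.png

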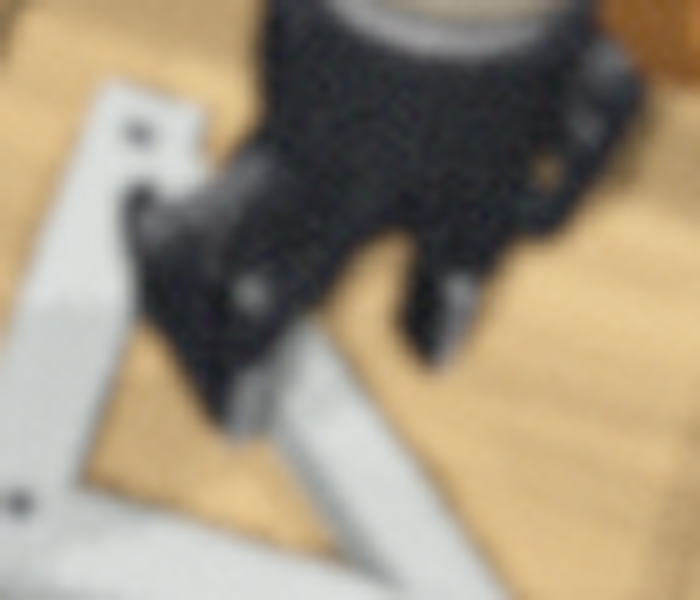

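drive_tool --motion '[0,0,3,0,0,0,50,0,0,6,0,0,0,50,0,0,6,0,0,0,40,0,0,6,0,0,0,30]'

```text
t: 5.03
tcp_pos: [0.4915, 0.2206, -0.0009]
tool_rot: [0.928, 0.372, -0.001, 0.0]
force: [-0.0, 0.3, 0.9]
finger_gap: 0.354
```

```bash
python3 mv.py .4914 .2207 .000 43.6; python3 - <<'E'
from h import *
from station import manip
d=manip.snapshot("scene");np.savez(f"pics/scene3.npz",**d)
cv2.imwrite("pics/z3.png",cv2.resize(d["color"][160:220,310:380,::-1],None,fx=10,fy=10,interpolation=cv2.INTER_CUBIC))
E
```

```text
0.0187
t 5.03 tcp [ 0.4915  0.2206 -0.0009] yaw 43.68 tilt 0.08 F [-0.   0.3  0.9] gap 30.2
shift [ 0.  -0.2 -0.9] turn [0.02 0.08 0.08]
```

View pics/z3.png

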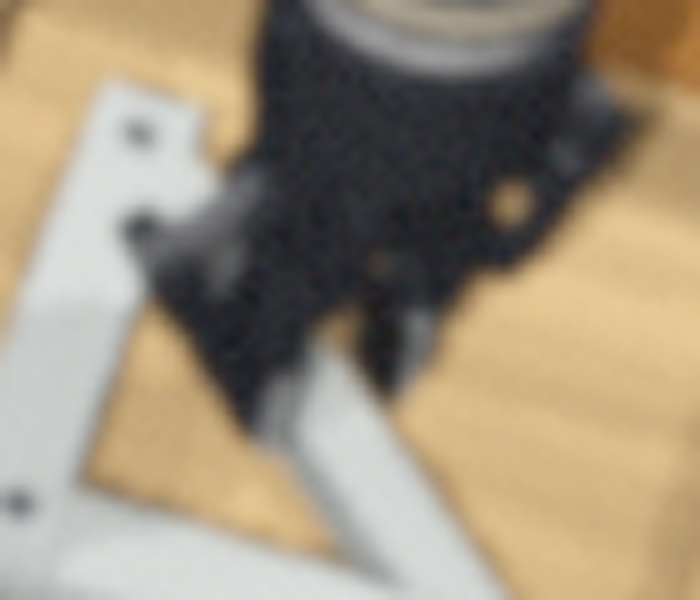

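drive_tool --motion '[0,0,2,0,0,0,30,0,0,4,0,0,0,30,0,0,4,0,0,0,30]'

```text
t: 5.45
tcp_pos: [0.4914, 0.2205, -0.005]
tool_rot: [0.928, 0.372, -0.001, 0.0]
force: [0.2, 0.6, -0.6]
finger_gap: 0.352
```

drive_tool --motion '[0,0,0,0,0,0,0,0,0,0,0,0,0,0,0,0,0,0,0,0,0,0,0,0,0,0,0,0]' --force 90

```text
t: 5.95
tcp_pos: [0.4914, 0.2206, -0.0046]
tool_rot: [0.928, 0.372, -0.001, 0.0]
force: [-0.9, -0.0, 5.2]
finger_gap: 0.203
```

```bash
python3 mv.py .4914 .2207 .000 43.6
```

```text
0.0187
t 5.95 tcp [ 0.4914  0.2206 -0.0046] yaw 43.68 tilt 0.08 F [-0.9 -0.   5.2] gap 17.3
shift [ 0.1 -0.1 -4.6] turn [0.02 0.08 0.08]
```

drive_tool --motion '[0,0,-25,0,0,0,0,0,0,-70,0,0,0,0,0,0,-110,0,0,0,0,0,0,-110,0,0,0,0]'

```text
t: 6.45
tcp_pos: [0.4934, 0.2212, 0.1075]
tool_rot: [0.928, 0.372, 0.002, 0.001]
force: [0.1, -0.2, -3.9]
finger_gap: 0.2
```

```bash
python3 mv.py .4947 -.265 .105 53.73; python3 - <<'E'
from h import *
from station import manip
for n in("scene","top"):
    d=manip.snapshot(n);np.savez(f"pics/{n}4.npz",**d)
    b=(140,260,90,240) if n=="top" else (110,230,270,420)
    cv2.imwrite(f"pics/l_{n}.png",cv2.resize(d["color"][b[0]:b[1],b[2]:b[3],::-1],None,fx=5,fy=5,interpolation=cv2.INTER_CUBIC))
E
```

```text
0.0187
t 6.45 tcp [0.4934 0.2212 0.1075] yaw 43.68 tilt 0.3 F [ 0.1 -0.2 -3.9] gap 17.1
shift [-334.9  352.5    2.4] turn [  0.21  -0.21 -10.05]
```

View pics/l_scene.png

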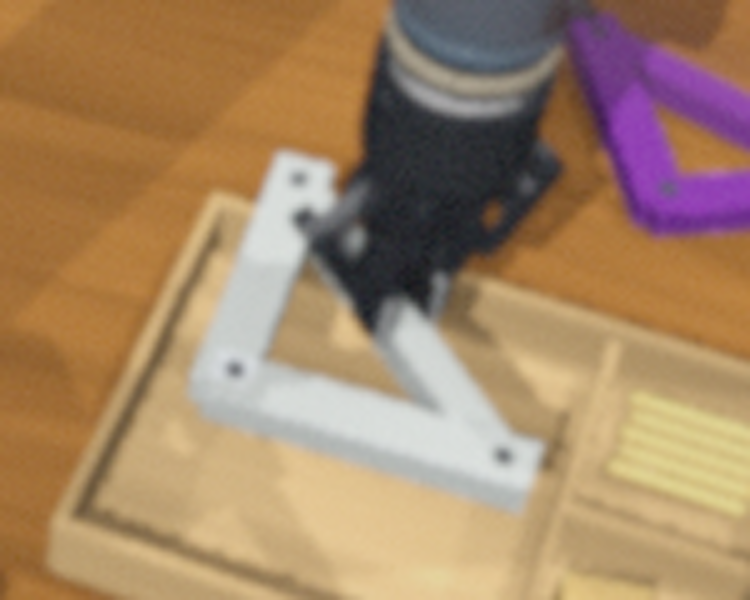

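View pics/l_top.png

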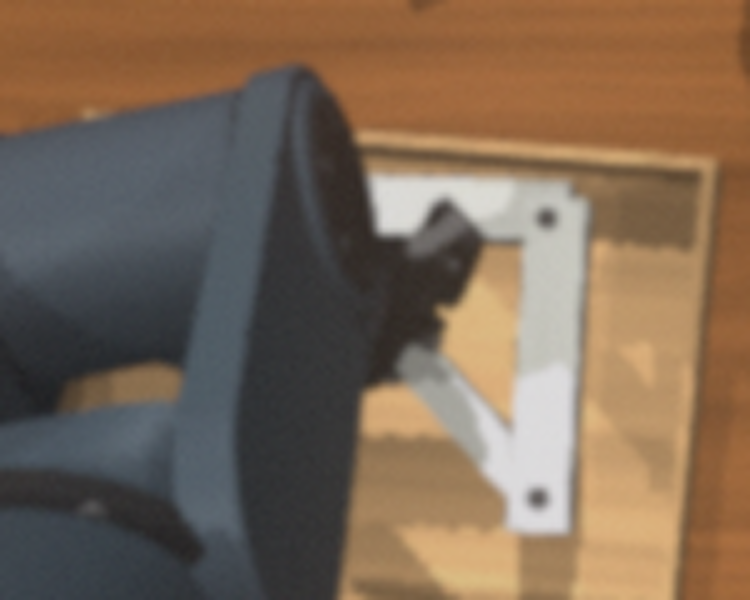

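The square is lifted, level and gripped. Carrying it over the frame.

drive_tool --motion '[-45,47,2,0,0,-2,0,-90,94,2,0,0,-4,0,-135,142,2,0,0,-6,0,-180,190,2,0,0,-8,0,-225,237,2,0,0,-10,0,-270,284,2,0,0,-10,0,-315,331,2,0.2,-0.2,-10,0,-335,352.5,2,0.2,-0.2,-10,0]'

```text
t: 7.55
tcp_pos: [0.4901, -0.2677, 0.1005]
tool_rot: [0.893, 0.451, -0.005, -0.003]
force: [0.5, 1.1, -4.3]
finger_gap: 0.2
```

drive_tool --motion '[0,0,0,0,0,0,0,0,0,0,0,0,0,0]'

```text
t: 7.8
tcp_pos: [0.4879, -0.2662, 0.0981]
tool_rot: [0.893, 0.45, -0.006, -0.006]
force: [1.2, 0.4, -3.5]
finger_gap: 0.194
```

```bash
python3 mv.py .4947 -.265 .04 53.73; python3 - <<'E'
from h import *
from station import manip
for n in("scene","top"):
    d=manip.snapshot(n);np.savez(f"pics/{n}5.npz",**d)
    b=(130,300,280,460) if n=="top" else (60,220,90,280)
    cv2.imwrite(f"pics/m_{n}.png",cv2.resize(d["color"][b[0]:b[1],b[2]:b[3],::-1],None,fx=3.5,fy=3.5,interpolation=cv2.INTER_CUBIC))
E
```

```text
0.0187
t 7.8 tcp [ 0.4879 -0.2662  0.0981] yaw 53.52 tilt 0.96 F [ 1.2  0.4 -3.5] gap 16.6
shift [ 5.3  5.6 58. ] turn [-0.91  0.29 -0.22]
```

View pics/m_scene.png

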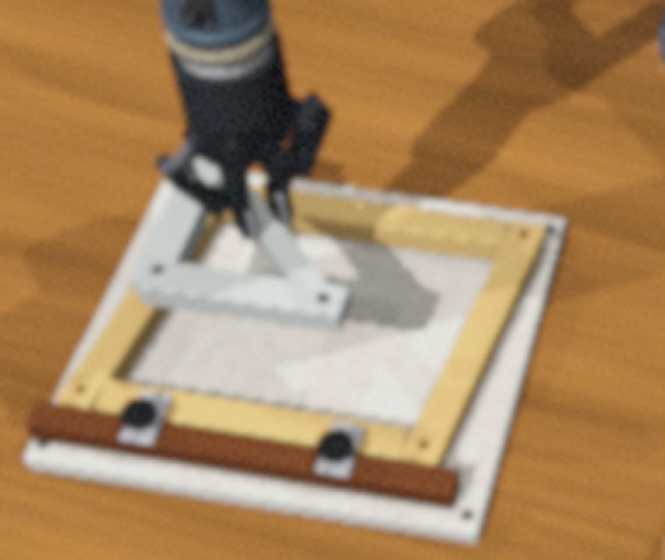

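View pics/m_top.png

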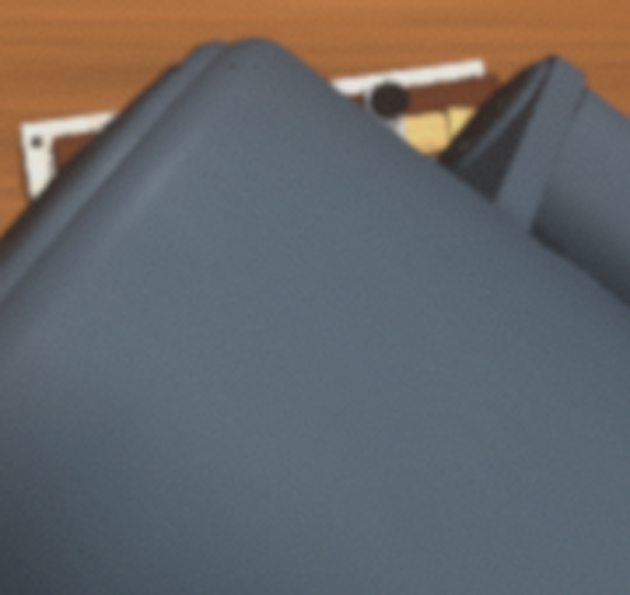

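drive_tool --motion '[5.3,5.6,20,-0.9,0.3,-0.2,0,5.3,5.6,45,-0.9,0.3,-0.2,0,5.3,5.6,57,-0.9,0.3,-0.2,0,5.3,5.6,57,-0.9,0.3,-0.2,0,5.3,5.6,57,-0.9,0.3,-0.2,0]'

```text
t: 8.52
tcp_pos: [0.4962, -0.2643, 0.0426]
tool_rot: [0.892, 0.453, 0.001, 0.001]
force: [0.6, -0.5, -2.6]
finger_gap: 0.199
```

```bash
python3 mv.py .4947 -.265 .004 53.73; python3 - <<'E'
from h import *
from station import manip
d=manip.snapshot("scene");np.savez(f"pics/scene6.npz",**d)
s=manip.sense();print(s["tcp_pos"].round(4) if hasattr(s["tcp_pos"],"round") else s["tcp_pos"])
z0=s["tcp_pos"][2]+.0106
i=d["color"].copy()
th=np.radians(53.73+45);R=np.array([[np.cos(th),-np.sin(th)],[np.sin(th),np.cos(th)]])
g=np.array(s["tcp_pos"][:2]);c=g-R@[.0795,.0795];print("corner pred",c,z0)
b=(80,220,90,260)
im=cv2.resize(i[b[0]:b[1],b[2]:b[3],::-1],None,fx=4.4,fy=4.4,interpolation=cv2.INTER_CUBIC)
for zz in(z0,z0+.02):
    q=np.array([[0,0],[.16,0],[.16,.028],[.028,.028],[.028,.16],[0,.16]])@R.T+c
    a=((proj(d,np.c_[q,np.full(6,zz)])+.5-[b[2],b[0]])*4.4).astype(np.int32)
    cv2.polylines(im,[a],True,(0,0,255) if zz==z0 else (0,200,0),1)
cv2.imwrite("pics/n.png",im)
E
```

```text
0.0187
t 8.53 tcp [ 0.4962 -0.2643  0.0426] yaw 53.87 tilt 0.18 F [ 0.6 -0.5 -2.6] gap 17.0
shift [-1.4 -1.  38.6] turn [0.18 0.   0.14]
[ 0.4963 -0.2645  0.0428]
corner pred [ 0.58692868 -0.33105123] 0.0534092228701582
```

View pics/n.png

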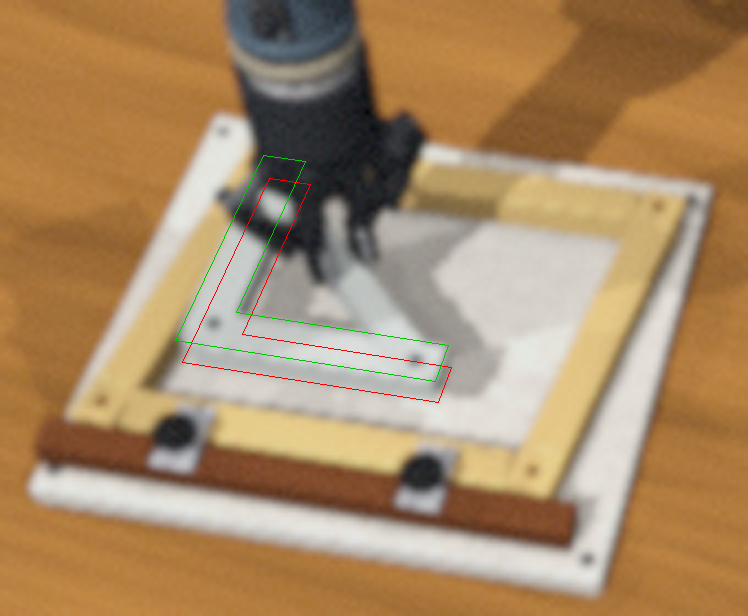

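drive_tool --motion '[-1.4,-1,15,0.2,0,0,0,-1.4,-1,30,0.2,0,0,0,-1.4,-1,35,0.2,0,0,0,-1.4,-1,35,0.2,0,0,0,-1.4,-1,35,0.2,0,0,0]'

```text
t: 9.2
tcp_pos: [0.4949, -0.2653, 0.0079]
tool_rot: [0.892, 0.453, 0.0, 0.0]
force: [-0.4, -0.3, -3.3]
finger_gap: 0.198
```

```bash
python3 mv.py .4947 -.265 .004 53.73
```

```text
0.0187
t 9.2 tcp [ 0.4949 -0.2653  0.0079] yaw 53.86 tilt 0.03 F [-0.4 -0.3 -3.3] gap 16.9
shift [ 0.1 -0.4  3.9] turn [0.03 0.   0.13]
```

drive_tool --motion '[0,0,1.5,0,0,0.1,0,0,0,3,0,0,0.1,0,0,0,4,0,0,0.1,0,0,0,4,0,0,0.1,0]'

```text
t: 9.7
tcp_pos: [0.4951, -0.2654, 0.0044]
tool_rot: [0.892, 0.452, 0.0, 0.0]
force: [-1.0, 1.2, 3.0]
finger_gap: 0.201
```

```bash
python3 mv.py .5141 -.2924 .004 53.73; python3 - <<'E'
import numpy as np
from scipy.spatial.transform import Rotation as Ro
from station import manip
R=Ro.from_quat(manip.sense()["tool_rot"]);ph=.1523
print("cornerX in tool",R.inv().apply([np.cos(ph),np.sin(ph),0]).round(3),"cornerY",R.inv().apply([-np.sin(ph),np.cos(ph),0]).round(3))
E
```

```text
0.0187
t 9.7 tcp [ 0.4951 -0.2654  0.0044] yaw 53.76 tilt 0.06 F [-1.   1.2  3. ] gap 17.2
shift [-10.5  31.3   0.4] turn [0.06 0.01 0.03]
cornerX in tool [0.707 0.708 0.001] cornerY [ 0.708 -0.707 -0.001]
```

drive_tool --motion '[0,3.5,0,0,0,0,0,0,7,0,0,0,0,0,0,10.5,0,0,0,0,0,-0.5,14,0,0,0,0,0,-1.5,17,0,0,0,0,0,-2.1,18.4,0,0,0,0,0,-2.1,18.4,0,0,0,0,0]'

```text
t: 10.58
tcp_pos: [0.5086, -0.2779, 0.0044]
tool_rot: [0.892, 0.452, 0.0, 0.0]
force: [-0.6, 3.0, 2.0]
finger_gap: 0.202
```

```bash
cat > st.py <<'E'
import numpy as np
from mv import go
from station import manip
go(.5141,-.2924,.004,53.73)
s=manip.sense();ph=.1523;X=np.array([np.cos(ph),np.sin(ph)]);Y=np.array([-X[1],X[0]])
F=np.array(s["force"]);d=np.array(s["tcp_pos"])[:2]-[.5141,-.2924]
print("err X,Y mm",(1000*d@X).round(2),(1000*d@Y).round(2),"F X,Y,z",(F[:2]@X).round(1),(F[:2]@Y).round(1),F[2].round(1),"torque",np.round(s["ft_torque"],2))
E
python3 st.py
```

```text
t 10.57 tcp [ 0.5086 -0.2779  0.0044] yaw 53.75 tilt 0.05 F [-0.6  3.   2. ] gap 17.3
shift [-8.5 13.   0.4] turn [ 0.05 -0.    0.02]
err X,Y mm -3.18 15.2 F X,Y,z -0.2 3.0 2.0 torque [ 0.51  0.23 -0.14]
```

drive_tool --motion '[0.7,0.7,0,0,0,0,0,1.4,1.4,0,0,0,0,0,2.1,2.1,0,0,0,0,0,2.8,2.8,0,0,0,0,0,2.8,2.8,0,0,0,0,0]'

```text
t: 11.2
tcp_pos: [0.5117, -0.2776, 0.0044]
tool_rot: [0.892, 0.453, -0.001, 0.0]
force: [-4.3, -1.1, 2.4]
finger_gap: 0.197
```

```bash
python3 st.py
```

```text
t 11.2 tcp [ 0.5117 -0.2776  0.0044] yaw 53.81 tilt 0.07 F [-4.3 -1.1  2.4] gap 16.9
shift [-10.6  10.7   0.4] turn [-0.03  0.07  0.08]
err X,Y mm -0.14 15.05 F X,Y,z -4.4 -0.4 2.4 torque [-0.1   0.89 -0.11]
```

drive_tool --motion '[-1.4,1.4,0,0,0,0,0,-2.8,2.8,0,0,0,0,0,-4.2,4.2,0,0,0,0,0,-5.6,5.6,0,0,0,0,0,-7,7,0,0,0,0,0,-7,7,0,0,0,0,0]'

```text
t: 11.95
tcp_pos: [0.5127, -0.2862, 0.0044]
tool_rot: [0.892, 0.452, -0.001, -0.001]
force: [-3.3, 4.6, 4.3]
finger_gap: 0.199
```

```bash
python3 st.py
```

```text
t 11.95 tcp [ 0.5127 -0.2862  0.0044] yaw 53.79 tilt 0.16 F [-3.3  4.6  4.3] gap 17.0
shift [-4.2  4.8  0.4] turn [-0.16  0.02  0.06]
err X,Y mm -0.45 6.36 F X,Y,z -2.6 5.1 4.3 torque [ 0.76  0.47 -0.16]
```

drive_tool --motion '[-0.4,2,0,0,0,0,0,-1.4,3,0,0,0,0,0,-2.2,3.8,0,0,0,0,0,-3,4.6,0,0,0,0,0,-3,4.6,0,0,0,0,0]'

```text
t: 12.58
tcp_pos: [0.5132, -0.2892, 0.0044]
tool_rot: [0.892, 0.452, -0.001, -0.004]
force: [-3.7, 6.8, 5.4]
finger_gap: 0.201
```

```bash
python3 st.py;python3 - <<'E'
from h import *
from station import manip
d=manip.snapshot("scene");np.savez(f"pics/scene7.npz",**d)
cv2.imwrite("pics/p.png",cv2.resize(d["color"][90:220,90:265,::-1],None,fx=4.5,fy=4.5,interpolation=cv2.INTER_CUBIC))
E
```

```text
t 12.57 tcp [ 0.5132 -0.2892  0.0044] yaw 53.79 tilt 0.44 F [-3.7  6.8  5.4] gap 17.2
shift [-2.1  2.6  0.4] turn [-0.43 -0.05  0.06]
err X,Y mm -0.35 3.32 F X,Y,z -2.6 7.2 5.4 torque [ 1.    0.66 -0.11]
```

View pics/p.png

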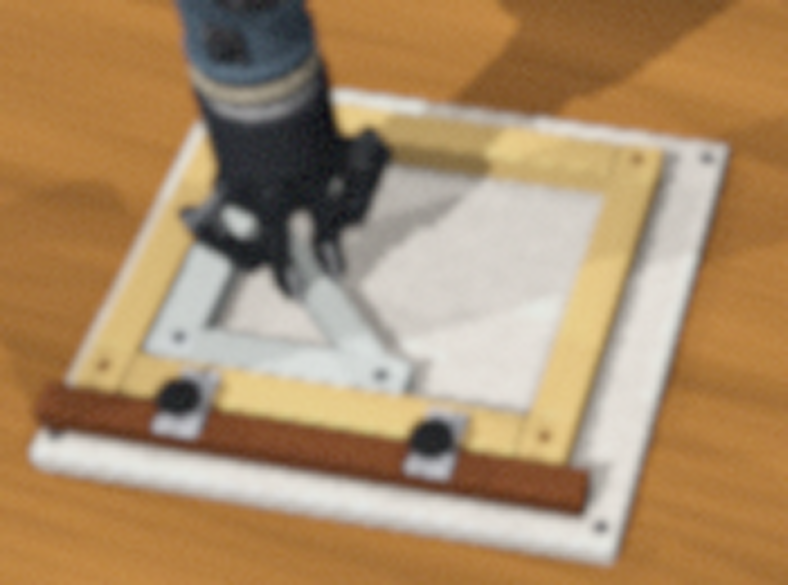

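drive_tool --motion '[-0.5,2.2,0,-0.2,0,0,0,-1.3,3,0,-0.4,0,0,0,-2.1,3.8,0,-0.4,0,0,0,-2.8,4.5,0,-0.4,0,0,0,-2.8,4.5,0,-0.4,0,0,0]'

```text
t: 13.25
tcp_pos: [0.5134, -0.2907, 0.0044]
tool_rot: [0.892, 0.452, -0.0, -0.004]
force: [-3.4, 9.4, 8.5]
finger_gap: 0.201
```

```bash
python3 st.py
```

```text
t 13.25 tcp [ 0.5134 -0.2907  0.0044] yaw 53.76 tilt 0.46 F [-3.4  9.4  8.5] gap 17.2
shift [-1.   1.5  0.3] turn [-0.43 -0.18  0.03]
err X,Y mm -0.4 1.79 F X,Y,z -1.9 9.8 8.5 torque [ 1.39  0.66 -0.13]
```

drive_tool --motion '[-1.5,3.5,-0.4,-0.4,-0.2,0,0,-2.2,4.3,-0.6,-0.4,-0.2,0,0,-2.8,4.9,-0.6,-0.4,-0.2,0,0,-3.2,5.3,-0.6,-0.4,-0.2,0,0,-3.2,5.3,-0.6,-0.4,-0.2,0,0]'

```text
t: 13.88
tcp_pos: [0.5131, -0.2911, 0.0044]
tool_rot: [0.892, 0.452, -0.001, -0.006]
force: [-4.4, 12.5, 6.9]
finger_gap: 0.2
```

```bash
python3 st.py;python3 - <<'E'
from h import *
from station import manip
d=manip.snapshot("scene");np.savez(f"pics/scene8.npz",**d)
cv2.imwrite("pics/p2.png",cv2.resize(d["color"][90:220,90:265,::-1],None,fx=4.5,fy=4.5,interpolation=cv2.INTER_CUBIC))
E
```

```text
t 13.88 tcp [ 0.5131 -0.2911  0.0044] yaw 53.76 tilt 0.65 F [-4.4 12.5  6.9] gap 17.1
shift [-0.5  1.6  0.4] turn [-0.63 -0.17  0.03]
err X,Y mm -0.76 1.44 F X,Y,z -2.4 13.0 6.9 torque [ 1.9   0.52 -0.04]
```

View pics/p2.png

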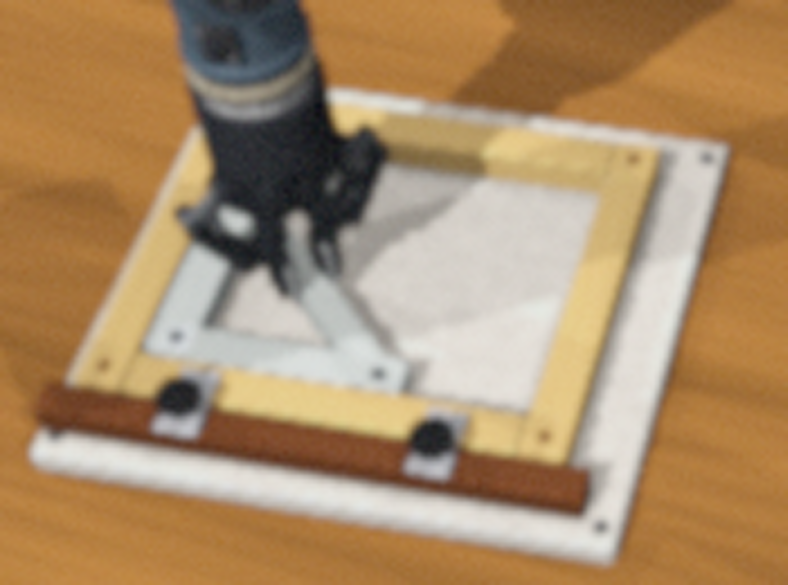

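```bash
python3 - <<'E'
from h import *
d=dict(np.load("pics/scene8.npz"))
for nm,q in(("before",None),("now",None)):
    if nm=="now": s=np.array([(103,365),(543,436),(633,159)])/4.5+[90,90]-.39
    else: s=np.array([(93,319),(536,391),(663,120)])/4.5+[92,100]-.39
    P=ray(d,s,.039);v=P[1]-P[0];w=P[2]-P[1]
    print(nm,P.round(4).tolist(),np.degrees(np.arctan2(v[1],v[0])),"rack",np.arctan2(w[1],w[0])+np.pi*(1 if w[1]<0 else -1)-.1523)
cv2.imwrite("pics/dA.png",cv2.resize(d["color"][115:150,205:265,::-1],None,fx=12,fy=12,interpolation=cv2.INTER_CUBIC))
cv2.imwrite("pics/dB.png",cv2.resize(d["color"][135:190,100:190,::-1],None,fx=8,fy=8,interpolation=cv2.INTER_CUBIC))
E
```

```text
before [[0.6209, -0.3717, 0.039], [0.5803, -0.1054, 0.039], [0.3524, -0.1147, 0.039]] 98.66932485364768 rack -0.11178790221649859
now [[0.6214, -0.3708, 0.039], [0.5807, -0.1065, 0.039], [0.3559, -0.14, 0.039]] 98.74956246324197 rack -0.00439959393799072
```

View pics/dA.png

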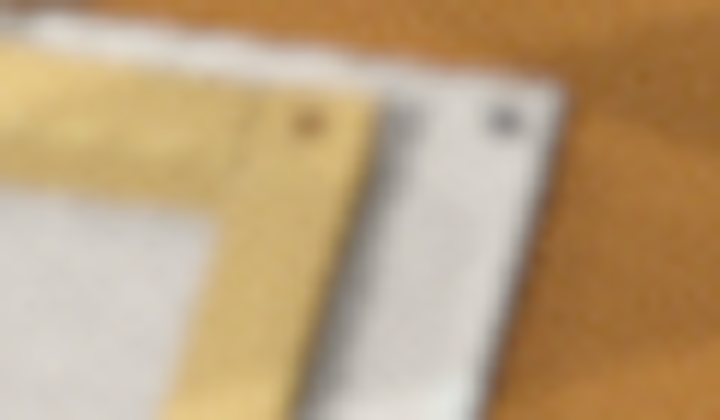

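View pics/dB.png

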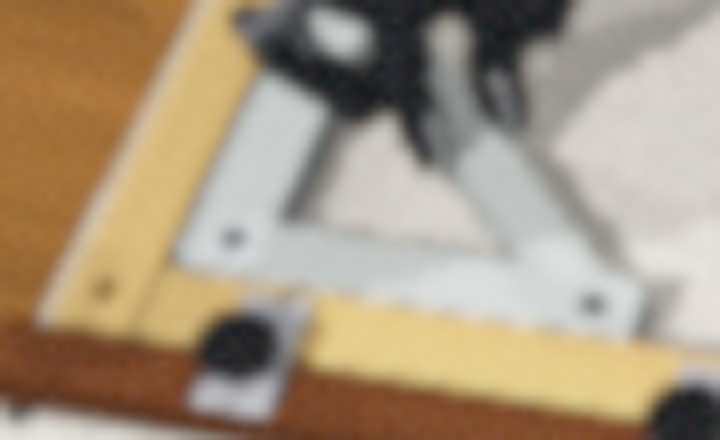

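drive_tool --motion '[-1.2,3.5,-0.3,-0.6,-0.2,0,0,-1,4.5,-0.4,-0.6,-0.2,0,0,-0.8,5.2,-0.4,-0.6,-0.2,0,0,-0.7,5.7,-0.4,-0.6,-0.2,0,0,-0.7,5.7,-0.4,-0.6,-0.2,0,0]'

```text
t: 14.55
tcp_pos: [0.5136, -0.291, 0.0044]
tool_rot: [0.892, 0.453, -0.002, -0.005]
force: [-8.3, 8.1, 7.2]
finger_gap: 0.199
```

```bash
python3 st.py
```

```text
t 14.55 tcp [ 0.5136 -0.291   0.0044] yaw 53.81 tilt 0.66 F [-8.3  8.1  7.2] gap 17.0
shift [-0.8  1.3  0.3] turn [-0.66 -0.04  0.08]
err X,Y mm -0.31 1.49 F X,Y,z -7.0 9.3 7.2 torque [1.3  1.13 0.  ]
```

drive_tool --motion '[-1.2,5.5,-0.3,-0.6,0,0,0,-1.7,6.5,-0.4,-0.6,0,0,0,-2.3,7.5,-0.4,-0.6,0,0,0,-2.8,8.5,-0.4,-0.6,0,0,0,-2.8,8.5,-0.4,-0.6,0,0,0,-2.8,8.5,-0.4,-0.6,0,0,0]'

```text
t: 15.3
tcp_pos: [0.5135, -0.2909, 0.0044]
tool_rot: [0.892, 0.453, -0.002, -0.009]
force: [-8.8, 14.7, 12.6]
finger_gap: 0.198
```

```bash
python3 st.py;python3 - <<'E'
from h import *
from station import manip
d=manip.snapshot("scene");np.savez(f"pics/scene9.npz",**d)
cv2.imwrite("pics/p3.png",cv2.resize(d["color"][90:220,90:265,::-1],None,fx=4.5,fy=4.5,interpolation=cv2.INTER_CUBIC))
E
```

```text
t 15.3 tcp [ 0.5135 -0.2909  0.0044] yaw 53.83 tilt 1.06 F [-8.8 14.7 12.6] gap 16.9
shift [-0.9  1.4  0.3] turn [-1.04 -0.24  0.1 ]
err X,Y mm -0.35 1.56 F X,Y,z -6.5 15.9 12.6 torque [ 2.24  1.23 -0.01]
```

View pics/p3.png

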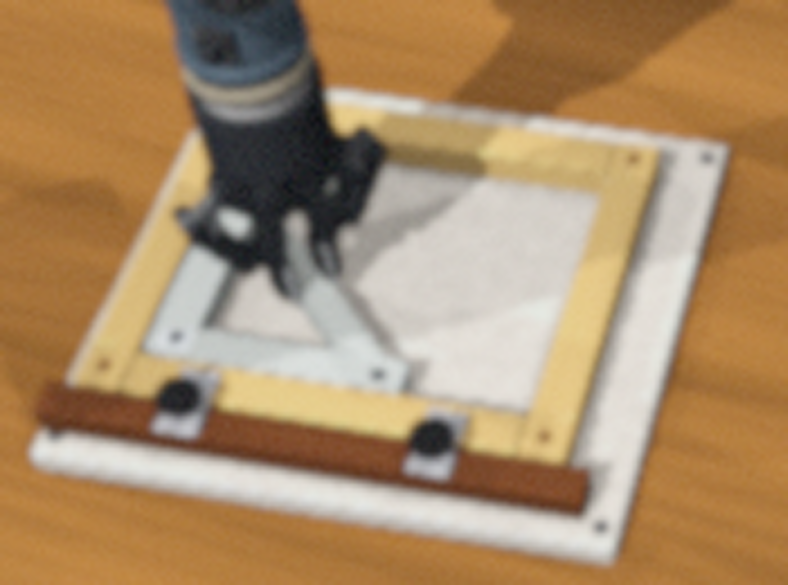

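```bash
python3 - <<'E'
from h import *
d=dict(np.load("pics/scene9.npz"));C=dict(np.load("pics/scene0.npz"))
s=np.array([(176,336.5),(378,373.5)])/4.5+[90,90]-.39
P=ray(d,s,.035);v=P[1]-P[0];print(P.round(4),np.linalg.norm(v),np.degrees(np.arctan2(v[1],v[0])),"want 98.73")
# screws in own frame from the initial top/scene fit
T=dict(np.load("pics/top0.npz"))
q=ray(T,np.array([(585,183),(342,167),(578,431)])/5+[90,155]-.4,.026)[:,:2]
th=1.546;R=np.array([[np.cos(th),-np.sin(th)],[np.sin(th),np.cos(th)]])
o=(q-[.569,.1395])@R;print("own",o.round(4))
# predicted corner from screws, yaw 98.73
th=np.radians(98.73);R=np.array([[np.cos(th),-np.sin(th)],[np.sin(th),np.cos(th)]])
for k in(0,1):print("corner",(P[k,:2]-R@o[k]).round(4),"vs .6047 -.3589")
cv2.imwrite("pics/e.png",cv2.resize(d["color"][150:185,105:190,::-1],None,fx=9,fy=9,interpolation=cv2.INTER_CUBIC))
E
```

```text
[[ 0.5845 -0.3437  0.035 ]
 [ 0.5688 -0.2176  0.035 ]] 0.1270125206978878 97.13338098963361 want 98.73
own [[0.0177 0.0181]
 [0.145  0.0142]
 [0.0133 0.1452]]
corner [ 0.6051 -0.3584] vs .6047 -.3589
corner [ 0.6048 -0.3588] vs .6047 -.3589
```

View pics/e.png

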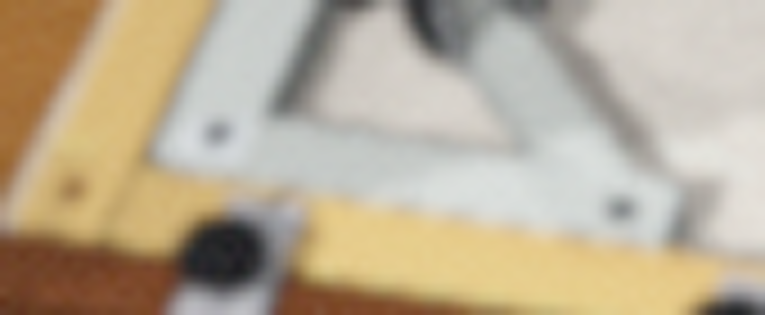

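drive_tool --motion '[-1.8,6.7,-0.5,-1,-0.2,0,0,-1.8,6.7,-0.5,-1,-0.2,0,0,-1.8,6.7,-0.5,-1,-0.2,0,0,-1.8,6.7,-0.5,-1,-0.2,0,0,-1.8,6.7,-0.5,-1,-0.2,0,0,-1.8,6.7,-0.5,-1,-0.2,0,0]'

```text
t: 16.1
tcp_pos: [0.5136, -0.2909, 0.0044]
tool_rot: [0.892, 0.453, -0.002, -0.007]
force: [-8.1, 11.0, 9.4]
finger_gap: 0.2
```

```bash
python3 st.py;python3 - <<'E'
from h import *
from station import manip
d=manip.snapshot("scene");np.savez(f"pics/scene10.npz",**d)
cv2.imwrite("pics/p4.png",cv2.resize(d["color"][90:220,90:265,::-1],None,fx=4.5,fy=4.5,interpolation=cv2.INTER_CUBIC))
E
python3 st.py
```

```text
t 16.1 tcp [ 0.5136 -0.2909  0.0044] yaw 53.86 tilt 0.82 F [-8.1 11.   9.4] gap 17.1
shift [-0.9  1.3  0.3] turn [-0.8  -0.16  0.13]
err X,Y mm -0.28 1.55 F X,Y,z -6.3 12.1 9.4 torque [ 1.64  1.15 -0.1 ]
t 16.15 tcp [ 0.5136 -0.2909  0.0044] yaw 53.86 tilt 0.81 F [-8.6 11.4  9.8] gap 17.2
shift [-0.9  1.3  0.3] turn [-0.8  -0.16  0.13]
err X,Y mm -0.29 1.52 F X,Y,z -6.7 12.6 9.8 torque [ 1.61  1.15 -0.11]
```

View pics/p4.png

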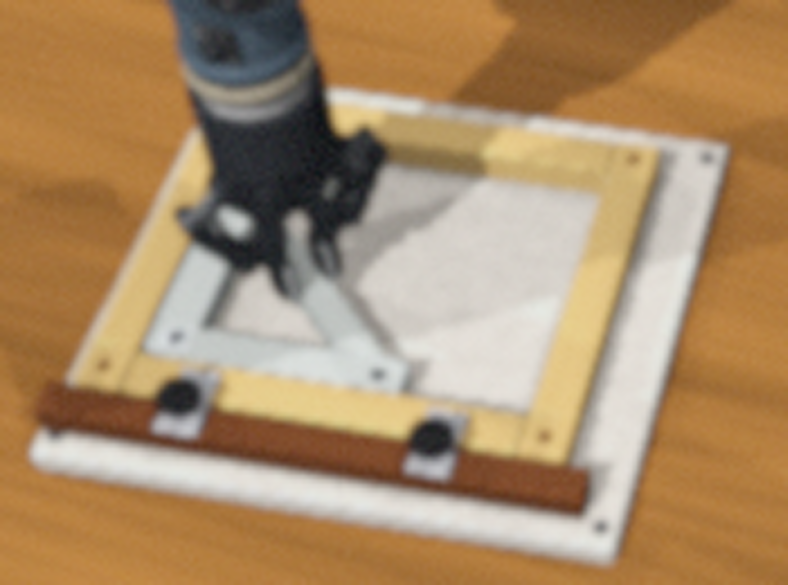

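The square is seated: the screw heads at pixels (177,337) and (378,374) and the frame dowels at (633,159) and (543,436) haven't moved since the harder push. The push reads about 7 N into the rail and 12 N into the side bar, and it is stable. Handing in.

```bash
python3 -c "
from station import manip
print(manip.sign_off())"; python3 st.py
```

```text
the job is handed in; nothing more can be done
None
the job is handed in; nothing more can be done
```

I took the larger bare-metal square out of the tray and laid it flat in the frame. I pressed it into the corner between the rail and the side bar and handed the job in at 16.2 s with the gripper still holding it there. The hand-in gave no verdict.

**Last checks before handing in:**
- **Push:** the wrist force read about 7 N towards the rail, 12 N towards the side bar and 10 N down on the board. This is the total at the wrist; I could not read the force on each bar separately. A harder push of 16 N moved the square no further, so I take it as seated on both bars.
- **Position:** in the camera image the square's corner was within about 0.6 mm of the inside corner, and its angle to the rail was about 0.15° off. The camera calibration is only good to about 2 mm.
- **Frame:** the rack angle measured from the dowels was about -0.004 rad, give or take about 0.005. I took it just before the final pushes, and the dowels had not shifted in the last picture.
- **Tool tilt:** about 0.8° under load, against a limit of about 3.4° for the square.

**What went wrong or disagreed:**
- **First grasp missed:** the fingertips appeared about 15 mm higher in the image than the reported tool height. The jaws shut just above the brace without disturbing the square. I went lower, watching the picture and the force, and the second grasp held.
- **Small offset along the rail:** at the stop, the tool position read 1.5 mm short along the rail, while the image showed under 0.6 mm. I trusted the image and the hard stop.
- **Top camera:** the arm blocked it at the frame, so the final checks used only the scene camera.

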